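# Seat an assay plate on the mixer and lock its two-stage clamp lever

## Task

The white assay plate lies loosely on the deck of the small plate mixer and has slipped towards the front of its nest. Without lifting it, push it back until its rear edge is fully home against the rear stop; then push the clamp lever round by its upright knob, past the first click (where the plate is only loosely retained), all the way to the second stop, so that the plate is locked for mixing. Leave the other things on the bench where they are.

Things in the scene. Friction and masses are not known exactly. Their poses are not given: they have to be found in the camera images.
- mixer: Small plate mixer, fixed: white housing with a sloping panel at its front (-x), dark deck on top, 60 mm above the bench. Origin on the bench under the plate's home place; +x to the rear stop, +y left. Deck x -50..58, y -83..127 mm. Rails 10 mm high on it: rear stop, face at x +43; right rail, face at y -64; two short left guides at y +69, so a loose plate has 5 mm sideways play. Front open.
- nest (a point): On the deck top (60 mm above the bench): where the plate's origin lies when the plate is home, against the rear stop and the right rail. Axes as mixer.
- assay_plate: Loose white microplate, 86 (x) x 128 (y) x 15 (z) mm, about 60 g, flat on the deck, 10 to 28 mm short of the rear stop; its front edge may overhang the deck. Slides easily. Origin: centre of its underside; own axes as the mixer's when home.
- clamp_lever (a joint): Lever angle, rad, growing counter-clockwise seen from above: 0 open, 0.6 first detent, 1.2 second stop (locked). The arm points 100 deg from the mixer's +x (to the left) when open, 169 deg (to the front) when locked. A sprung ball clicks over ridges at 0.16, 0.45, 0.76 and 1.05; only past 1.1 does it drop into 1.2 and stay. Needs up to 10 N at the knob. Its cam pushes the plate onto the right rail.
- lever_pivot (a point): Upright pivot axis of the clamp lever, left of the plate, on the deck top: at x -8, y +87.6 mm in the mixer's frame. Axes as mixer. The lever's flat arm (15 mm wide) lies 72 to 78 mm above the bench; the pivot bolt and the plunger cap on the arm reach to 86 mm.
- lever_knob (a point): On the axis of the lever's upright round black knob (16 mm across, from 79 to 111 mm above the bench), 95 mm above the bench and 65 mm from the pivot axis, about which it swings.
- tube: Bystander: 50 ml conical tube standing on its cap just behind the mixer, 33 mm diameter, 115 mm high; origin at the centre of its underside. Loose and easily knocked over.
- bench_timer: Bystander: white bench timer, 66 x 66 x 23 mm, on the front strip of the bench right of the mixer, before the plate reader (a fixed box 202 mm high right of the mixer; front at world x 0.48, left side at world y 0.05); origin at the centre of its underside. Loose.
- tape_roll: Bystander: roll of green tape lying flat, 72 x 73 x 19 mm, on the front strip of the bench, well right of the mixer; origin at the centre of its underside. Loose.
- marker: Bystander: black marker pen, 13 x 135 x 15 mm, on the front strip of the bench, far right; origin at the centre of its underside. Loose.

How it is judged:
By the outcome, as a careful person would: the job done as asked, in the order asked, and still so for the second after the job is handed in, with the robot touching nothing.
It also fails if it takes over 51 s, if anything falls off the work surface, if the arm or the gripper's body presses on something with over 40 N, if the wrist force passes 120 N, or if a joint passes its speed limit or range.

## Robot

A 7-joint arm with a two-finger parallel gripper is mounted at the origin on a cart in front of the work surface, level with it; the furniture and walls round the work are solid. World frame = base frame: x ahead of the robot, y to its left, z up, the work surface at z = 0. Lengths are in m, angles in rad, forces in N, time in s.
With the tool pointing down it reaches from about 0.35 to 0.775 m from the base axis. Payload 3.1 kg.
Tool frame: the origin (TCP) lies midway between the tips of the shut fingers; the grasp point (between the pads) lies manip.pinch_z behind it (manip.pinch_z is the distance from the TCP to the grasp point, in m); y points along the fingers, x is the direction in which the jaws open and shut, and the axes are right-handed (so a half turn about y gives the same grasp; the last joint's range is limited). The gripper opens to 85 mm and grips with 20 to 120 N. Pads are 22 mm wide; open, the fingers measure 114 mm over their backs; the gripper's body (76 mm by 85 mm) begins 54 mm behind the grasp point. The pads swing forward as they close: fully open they stand 13 mm farther back than shut.
Start: joints at [1.074, 0.311, 0.014, 1.512, -0.004, 1.319, -0.027], TCP at [0.242, -0.494, 0.231] pointing down, gripper open.
Joint ranges: [-2.7, 2.7], [-0.3, 1.91], [-1.27, 1.3], [0.12, 2.57], [-1.44, 4.58], [0.2, 2.03], [-3.05, 3.05]. Speed limits (rad/s): [2.79, 2.79, 3.14, 3.14, 3.14, 3.14, 3.14].

## Interface

Orientations are given as [roll, pitch, yaw] about the fixed x, y, z axes, in that order (R = Rz(yaw) Ry(pitch) Rx(roll)).
In Python, from bench import manip, imaging, job gives the robot as it stands.
- The arm moves only by the shell command python3 -m inch 'ROWS' [OPENING]. ROWS is JSON, a list of rows, each an object with "translation": the shift along the tool's x, y, z in cm, a list of three; "twist": the turn about the tool's y in degrees. In form: [{"translation": [x, y, z], "twist": twist}, ...]. A call has 1 to 12 rows; each row shifts and turns the commanded pose from where the row before left it, along the tool's axes as they then stand; what a row does not reach is not made up. A row lasts 1/12 s, in which the tool goes at most 41.7 mm and 7.16 degrees, less where a joint would pass 70% of its speed; a pose out of reach is approached as far as the arm can. A call with a gripper value outside its range is refused whole. OPENING is the closure in counts, from 0 (fully open) to 255 (shut), set as the call begins (- or left out, the last holds). The fingers move at their own pace and stop on an object; the grip force is fixed at half the most. Time passes only in rows, so rows that do not move let the fingers close. It gives the time, the measured TCP pose, the force and the opening at its end, in the units of the state.
- manip.state(): the state, without advancing time (a new reading comes with each control period).
- imaging.camera(name): name is "scene" or "side" or "wrist"; returns a dict with "image" (400x640x3 uint8, red, green, blue), "fx", "fy", "cx", "cy" (pixels), "origin" and "attitude" of the camera in the world. Camera axes: x right, y down, z forward; pixel columns grow to the right and rows downward; lengths in m; the calibration is good to about 2 mm. A picture is of the moment at which its call begins. There is no depth.
- job.hand_in(): hands the job in, once; it reports no verdict.
The state is a dict: "time_s": time; "joint_pos": joint angles; "joint_velocities": joint speeds; "joint_torque": joint torques, N m; "tool_pos": TCP position; "ee_rot": TCP orientation; "contact_force": force on the tool from outside, world axes, zero at the start; "ft_torque": the same for the moment, N m; "gripper_width": opening from 0.0 (shut) to 1.0 (fully open).
Only numpy, scipy, OpenCV 4.12 (cv2) and the standard library are available. Lean on these libraries where they do the work, as an engineer would, in place of code of your own. Each camera call takes 0.05 s, during which the arm holds its last target. There are 200 camera calls.

## Working session

There is one attempt and no reset: what is moved stays moved. The work goes in short steps, Python scripts to look and compute and a shell command to move; the robot and the scene stay as the last step left them, time stands still between calls to the robot, and variables do not carry over. Pictures are saved under pics/ and viewed, about 8 in all and at most 12, crops included, and the job is handed in when it is done.

```bash
ls; mkdir -p pics
python3 - <<'E'
from bench import manip, imaging, job
import cv2,numpy as np
print(manip.state(), manip.pinch_z)
for n in("scene","side"):
    c=imaging.camera(n); cv2.imwrite(f"pics/{n}0.png",c["image"][:,:,::-1]); print(n,{k:c[k] for k in c if k!="image"})
E
```

```text
pics
{'time_s': 0.0, 'joint_pos': array([ 1.07431555,  0.3117147 ,  0.01398318,  1.51307798, -0.00439769,
        1.31921218, -0.02719442]), 'joint_velocities': array([-2.92637384e-04, -1.21700882e-03, -5.50709129e-05,  1.47429117e-03,
        1.83487975e-03,  1.01963709e-03, -3.00252702e-04]), 'joint_torque': array([ 7.73196871e-05, -3.79912341e+01,  1.46144070e-01, -2.30589080e+01,
        1.23517096e-02,  1.39113294e-02, -1.37410062e-06]), 'tool_pos': array([ 0.24128264, -0.49342125,  0.23021865]), 'ee_rot': array([-1.57089283,  0.00237953, -1.11592442]), 'contact_force': array([-0.09074274,  0.29713197, -0.18952601]), 'ft_torque': array([-0.0127844 ,  0.03015545, -0.02753343]), 'gripper_width': 0.9967668534646169} 0.0187
scene {'fx': 438.7661773933306, 'fy': 438.7661773933306, 'cx': 323.61103906742886, 'cy': 200.12174398225588, 'origin': array([-0.28861081, -0.94667664,  0.649235  ]), 'attitude': array([-1.96421243,  0.02639594, -0.72622595])}
side {'fx': 451.72404624939253, 'fy': 451.72404624939253, 'cx': 321.74382643942204, 'cy': 197.10253239571455, 'origin': array([ 0.59827857, -0.94600432,  0.79883123]), 'attitude': array([-2.18158986,  0.00529446,  0.02161857])}
```

View pics/scene0.png

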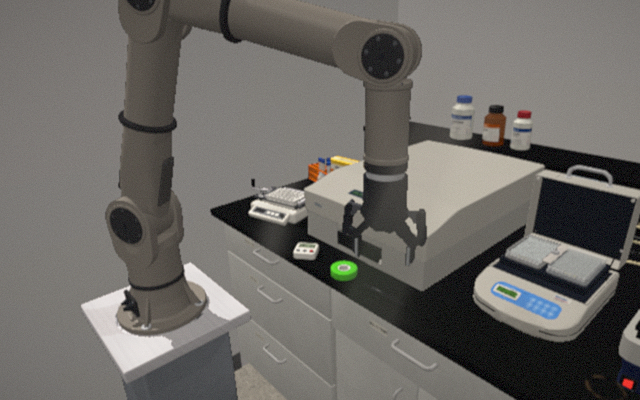

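View pics/side0.png

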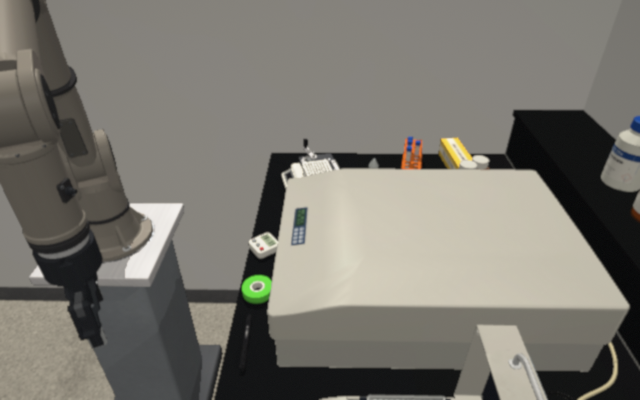

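```bash
cat > h.py <<'E'
from bench import manip, imaging
import cv2,numpy as np
from scipy.spatial.transform import Rotation as R
def ray(c,u,v):
    d=R.from_euler('xyz',c["attitude"]).as_matrix()@np.array([(u-c["cx"])/c["fx"],(v-c["cy"])/c["fy"],1]); return d
def onz(c,u,v,z):
    d=ray(c,u,v); return c["origin"]+d*(z-c["origin"][2])/d[2]
def proj(c,p):
    q=R.from_euler('xyz',c["attitude"]).as_matrix().T@(np.array(p)-c["origin"]); return np.array([c["cx"]+c["fx"]*q[0]/q[2],c["cy"]+c["fy"]*q[1]/q[2]])
def tri(c1,p1,c2,p2):
    d1,d2=ray(c1,*p1),ray(c2,*p2); A=np.c_[d1,-d2]; s=np.linalg.lstsq(A,c2["origin"]-c1["origin"],rcond=None)[0]
    a,b=c1["origin"]+d1*s[0],c2["origin"]+d2*s[1]; return (a+b)/2,np.linalg.norm(a-b)
E
python3 - <<'E'
from h import *
a=imaging.camera("scene");b=imaging.camera("side")
print(tri(a,(253,183),b,(306,143)))
print(onz(a,306,250,.023),onz(b,262,245,.023))
x=cv2.resize(a["image"][170:235,240:320],None,fx=7,fy=7,interpolation=cv2.INTER_CUBIC)[:,:,::-1]
y=cv2.resize(b["image"][130:200,270:350],None,fx=7,fy=7,interpolation=cv2.INTER_CUBIC)[:,:,::-1]
o=np.zeros((490,1120,3),np.uint8);o[:455,:560]=x;o[:,560:]=y
cv2.imwrite("pics/crop1.png",cv2.resize(o,(800,350)))
E
```

```text
(array([0.51420715, 0.37115429, 0.09379023]), np.float64(0.0013115317569948963))
[ 0.41172324 -0.05550741  0.023     ] [ 0.41937871 -0.05773824  0.023     ]
```

View pics/crop1.png

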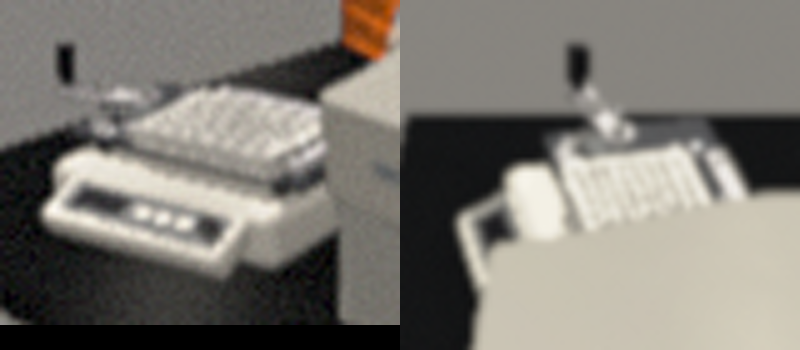

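```bash
python3 -m inch '[{"translation":[-2.57,-0.6,2.87],"twist":0},{"translation":[-2.57,-0.6,2.87],"twist":0},{"translation":[-2.57,-0.6,2.87],"twist":0},{"translation":[-2.57,-0.6,2.87],"twist":0},{"translation":[-2.57,-0.6,2.87],"twist":0},{"translation":[-2.57,-0.6,2.87],"twist":0},{"translation":[-2.57,-0.6,2.87],"twist":0},{"translation":[-2.57,-0.6,2.87],"twist":0},{"translation":[-2.57,-0.6,2.87],"twist":0},{"translation":[-2.57,-0.6,2.87],"twist":0},{"translation":[-2.57,-0.6,2.87],"twist":0}]'
```

```text
time_s: 1.12
tool_pos: [0.4011, -0.0996, 0.2977]
ee_rot: [-1.571, -0.001, -1.116]
contact_force: [0.9, -0.2, -0.2]
gripper_width: 0.999
```

```bash
python3 -m inch '[{"translation":[-3.15,0,2.1],"twist":0},{"translation":[-3.15,0,2.1],"twist":0},{"translation":[-3.15,0,2.1],"twist":0},{"translation":[-3.15,0,2.1],"twist":0},{"translation":[-3.15,0,2.1],"twist":0},{"translation":[-3.15,0,2.1],"twist":0},{"translation":[-3.15,0,2.1],"twist":0},{"translation":[-3.15,0,2.1],"twist":0},{"translation":[0,0,0],"twist":0},{"translation":[0,0,0],"twist":0}]'
python3 - <<'E'
from h import *
print(manip.state()["joint_pos"])
c=imaging.camera("wrist");cv2.imwrite("pics/w1.png",c["image"][:,:,::-1]);print({k:c[k] for k in c if k!="image"})
E
```

```text
time_s: 1.95
tool_pos: [0.4402, 0.2016, 0.2969]
ee_rot: [-1.571, 0.002, -1.109]
contact_force: [0.8, -0.2, -0.8]
gripper_width: 1.0
[ 0.11932895  0.20506743 -0.69913314  1.53618953  0.13063303  1.44902465
 -1.69481586]
{'fx': 305.0731860119285, 'fy': 305.0731860119285, 'cx': 323.4718765667271, 'cy': 196.85238944360717, 'origin': array([0.5054939 , 0.23349127, 0.4381207 ]), 'attitude': array([ 2.85309870e+00,  9.79122271e-04, -1.10947172e+00])}
```

View pics/w1.png

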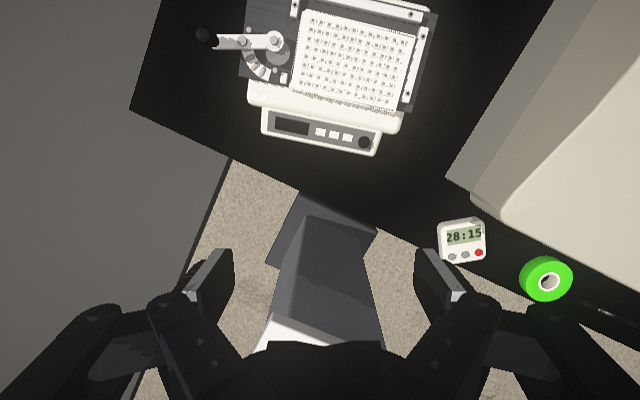

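Run:
```python
from h import *
im=cv2.imread("pics/w1.png")[0:165,185:445]
cv2.imwrite("pics/w1c.png",cv2.resize(im,None,fx=3,fy=3,interpolation=cv2.INTER_CUBIC))
```

```text
(no output)
```

View pics/w1c.png

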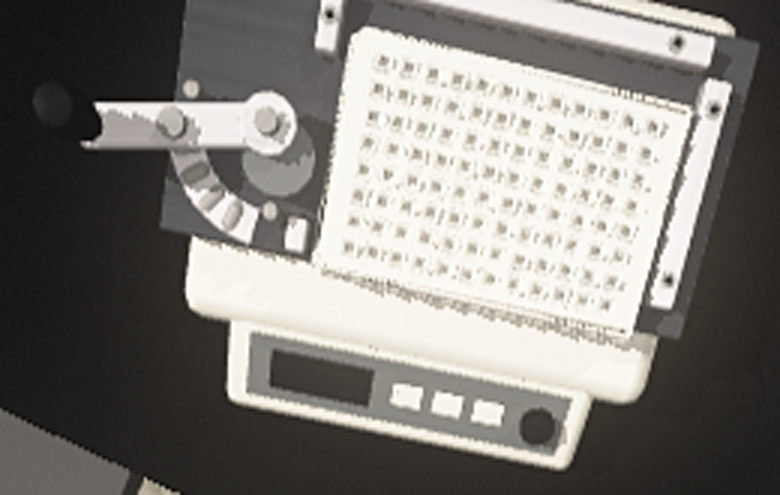

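```bash
cat > m.py <<'E'
from h import *
c=dict(fx=305.0731860119285,fy=305.0731860119285,cx=323.4718765667271,cy=196.85238944360717,origin=np.array([0.5054939,0.23349127,0.4381207]),attitude=np.array([2.8530987,9.79e-4,-1.10947172]))
f=lambda u,v,z:onz(c,185+u/3,v/3,z)
E
python3 - <<'E'
from m import *
np.set_printoptions(precision=4,suppress=True)
P={}
for n,u,v,z in [("piv",268,121,.086),("knob",50,103,.111),("rr",703,88,.07),("rf",652,305,.07),("st",713,67,.07),("pFL",320,268,.07),("pFR",632,335,.07),("pRR",692,105,.075),("pRL",358,28,.075),("dFL",162,228,.06),("dFR",680,338,.06),("dRR",760,45,.06)]:
    P[n]=f(u,v,z);print(n,P[n])
a=lambda p,q:np.degrees(np.arctan2(*(P[q]-P[p])[1::-1]))
print("yaw rail",a("rf","rr"),"deck",a("dFR","dFL")-90,a("dFR","dRR"),"plate",a("pFR","pFL")-90,a("pFR","pRR"),a("pRR","pRL")-90,"lever",a("piv","knob")-100)
for y in (14,15,16):
  M=R.from_euler('z',y,degrees=True).as_matrix()
  for n,l in (("piv",(-.008,.0876)),("dFR",(-.05,-.083)),("dFL",(-.05,.127)),("dRR",(.058,-.083))):
    print(y,n,(P[n]-M@np.array([*l,0]))[:2])
  O=P["piv"]-M@np.array([-.008,.0876,0])
  for n in("st","rr","rf","pFL","pFR","pRR","pRL","knob"): print("  ",n,(M.T@(P[n]-O))[:2]*1000)
E
```

```text
piv [0.5417 0.3092 0.086 ]
knob [0.5127 0.3688 0.111 ]
rr [0.623  0.1765 0.07  ]
rf [0.5504 0.1548 0.07  ]
st [0.6304 0.1768 0.07  ]
pFL [0.5058 0.2745 0.07  ]
pFR [0.5373 0.156  0.07  ]
pRR [0.615  0.1779 0.075 ]
pRL [0.5838 0.2953 0.075 ]
dFL [0.4919 0.3363 0.06  ]
dFR [0.5457 0.1362 0.06  ]
dRR [0.6476 0.1637 0.06  ]
yaw rail 16.63993903914445 deck 15.045613382379088 15.073269407412885 plate 14.899242891357247 15.733762547525794 14.881448596940842 lever 15.94168163742252
14 piv [0.5706 0.2261]
14 dFR [0.5742 0.2289]
14 dFL [0.5712 0.2252]
14 dRR [0.5712 0.2302]
   st [ 46.0446 -62.3201]
   rr [ 38.8079 -60.8628]
   rf [-36.9364 -64.3552]
   pFL [-51.187  62.627]
   pFR [-49.2626 -59.9764]
   pRR [ 31.383  -57.5354]
   pRL [29.515  63.8769]
   knob [-21.7202 152.473 ]
15 piv [0.5721 0.2267]
15 dFR [0.5725 0.2293]
15 dFL [0.5731 0.2266]
15 dRR [0.5701 0.2288]
   st [ 43.4199 -63.2405]
   rr [ 36.2098 -61.6571]
   rf [-39.584  -63.8271]
   pFL [-51.6162  63.3846]
   pFR [-51.8319 -59.2338]
   pRR [ 28.844  -58.2006]
   pRL [29.0953 63.2257]
   knob [-20.5859 152.7026]
16 piv [0.5735 0.2272]
16 dFR [0.5709 0.2298]
16 dFL [0.575 0.228]
16 dRR [0.5689 0.2275]
   st [ 40.7795 -64.1149]
   rr [ 33.5981 -62.4059]
   rf [-42.2219 -63.2528]
   pFL [-52.0322  64.1495]
   pFR [-54.3878 -58.4465]
   pRR [ 26.2938 -58.8214]
   pRL [28.6642 62.5821]
   knob [-19.4478 152.9123]
```

```bash
python3 -m inch '[{"translation":[0,0,0],"twist":5.75},{"translation":[0,0,0],"twist":5.75},{"translation":[0.2,3,1.2],"twist":0},{"translation":[0.2,3,1.2],"twist":0},{"translation":[0.2,3,1.2],"twist":0},{"translation":[0.2,3,1.2],"twist":0},{"translation":[0,3,0],"twist":0},{"translation":[0,2.7,0],"twist":0},{"translation":[0,0,0],"twist":0},{"translation":[0,0,0],"twist":0}]'
python3 - <<'E'
from h import *
c=imaging.camera("wrist");cv2.imwrite("pics/w2.png",c["image"][:,:,::-1]);print({k:c[k] for k in c if k!="image"})
E
```

```text
time_s: 2.83
tool_pos: [0.4891, 0.2005, 0.1193]
ee_rot: [-1.574, -0.002, -1.319]
contact_force: [-0.1, 0.3, 0.8]
gripper_width: 1.002
{'fx': 305.0731860119285, 'fy': 305.0731860119285, 'cx': 323.4718765667271, 'cy': 196.85238944360717, 'origin': array([0.55992197, 0.21871262, 0.26030069]), 'attitude': array([ 2.85029455e+00, -2.26486182e-03, -1.31948957e+00])}
```

View pics/w2.png

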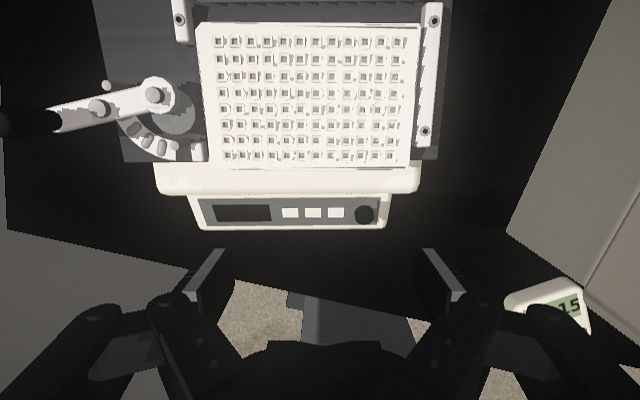

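```bash
cat >> h.py <<'E'
O=np.array([.572,.227,0]);M=R.from_euler('z',15,degrees=True).as_matrix()
mx=lambda p:np.round((M.T@(np.array(p)-O))*1000,1)
E
python3 - <<'E'
from h import *
c=dict(fx=305.0731860119285,fy=305.0731860119285,cx=323.4718765667271,cy=196.85238944360717,origin=np.array([0.55992197,0.21871262,0.26030069]),attitude=np.array([2.85029455,-.00226486,-1.31948957]))
for n,u,v,z in [("piv",154,94,.086),("FL",208,163,.065),("FR",408,167,.065),("RR",419,24,.075),("RL",198,23,.075),("rail",427,5,.07),("railf",417,146,.07),("guide",206,160,.07),("deckFR",437,160,.06)]: print(n,mx(onz(c,u,v,z)))
E
```

```text
piv [-7.  86.4 86. ]
FL [-48.7  69.7  65. ]
FR [-52.7 -59.8  65. ]
RR [ 27.9 -57.6  75. ]
RL [29.6 62.1 75. ]
rail [ 38.3 -62.6  70. ]
railf [-38.6 -63.1  70. ]
guide [-45.9  68.8  70. ]
deckFR [-49.2 -80.1  60. ]
```

```bash
python3 -m inch '[{"translation":[-0.6,3,0],"twist":-0.5},{"translation":[0,3,0],"twist":0},{"translation":[0,0.6,0],"twist":0},{"translation":[0,0,0.8],"twist":0},{"translation":[0,0,0.6],"twist":0},{"translation":[0,0,0],"twist":0},{"translation":[0,0,0],"twist":0}]'
python3 - <<'E'
from h import *
print(mx(manip.state()["tool_pos"]),manip.state()["contact_force"])
c=imaging.camera("wrist");cv2.imwrite("pics/w3.png",c["image"][:,:,::-1]);print({k:c[k] for k in c if k!="image"})
E
```

```text
time_s: 3.47
tool_pos: [0.5042, 0.2134, 0.0566]
ee_rot: [-1.566, 0.001, -1.309]
contact_force: [0.2, -0.6, -0.2]
gripper_width: 0.998
[-69.1   4.4  56.6] [ 0.15631015 -0.59583428 -0.21856743]
{'fx': 305.0731860119285, 'fy': 305.0731860119285, 'cx': 323.4718765667271, 'cy': 196.85238944360717, 'origin': array([0.57367738, 0.23172105, 0.19816424]), 'attitude': array([ 2.85863820e+00,  3.24043172e-05, -1.30898492e+00])}
```

View pics/w3.png

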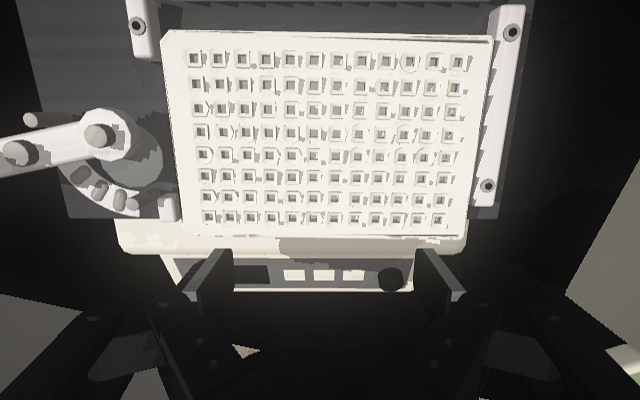

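```bash
python3 -m inch '[{"translation":[0,0.3,0],"twist":0},{"translation":[0,0,0.3],"twist":0},{"translation":[0,0,0.3],"twist":0},{"translation":[0,0,0.3],"twist":0},{"translation":[0,0,0.2],"twist":0},{"translation":[0,0,0.1],"twist":0},{"translation":[0,0,0],"twist":0},{"translation":[0,0,0],"twist":0}]'
python3 -c "
from h import *
print(mx(manip.state()['tool_pos']))"
python3 -m inch '[{"translation":[0,0,0.1],"twist":0},{"translation":[0,0,0.1],"twist":0},{"translation":[0,0,0],"twist":0},{"translation":[0,0,0],"twist":0}]'
python3 -c "
from h import *
print(mx(manip.state()['tool_pos']))"
```

```text
time_s: 4.18
tool_pos: [0.5134, 0.2158, 0.0512]
ee_rot: [-1.571, 0.0, -1.308]
contact_force: [-0.1, 0.4, -0.0]
gripper_width: 1.0
[-59.5   4.3  51.2]
time_s: 4.52
tool_pos: [0.5153, 0.2162, 0.0513]
ee_rot: [-1.571, 0.0, -1.308]
contact_force: [0.8, 0.3, 0.1]
gripper_width: 0.998
[-57.5   4.2  51.3]
```

```bash
for i in 1 2 3; do python3 -m inch '[{"translation":[0,0,0.15],"twist":0},{"translation":[0,0,0],"twist":0},{"translation":[0,0,0],"twist":0}]' | egrep 'tool_pos|force'; done
python3 - <<'E'
from h import *
print(mx(manip.state()["tool_pos"]),manip.state()["contact_force"])
c=imaging.camera("wrist");cv2.imwrite("pics/w4.png",c["image"][:,:,::-1]);print({k:c[k] for k in c if k!="image"})
E
```

```text
tool_pos: [0.5169, 0.2166, 0.0513]
contact_force: [0.0, 0.3, 0.1]
tool_pos: [0.5184, 0.217, 0.0513]
contact_force: [0.2, -0.3, 0.2]
tool_pos: [0.5197, 0.2174, 0.0513]
contact_force: [-1.7, -0.3, 0.1]
[-53.    4.2  51.3] [-1.65030989 -0.28381944  0.12520123]
{'fx': 305.0731860119285, 'fy': 305.0731860119285, 'cx': 323.4718765667271, 'cy': 196.85238944360717, 'origin': array([0.58979571, 0.23604944, 0.19252626]), 'attitude': array([ 2.85400205e+00, -6.12918121e-04, -1.30803057e+00])}
```

View pics/w4.png

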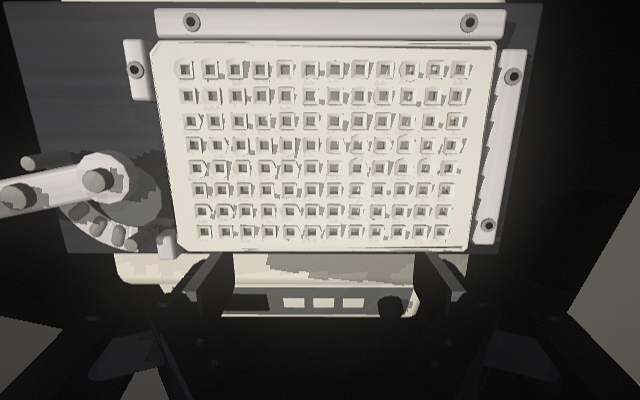

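```bash
for i in 1 2 3; do python3 -m inch '[{"translation":[0,0,0.1],"twist":0},{"translation":[0,0,0],"twist":0},{"translation":[0,0,0],"twist":0}]' | egrep 'tool_pos|force'; done
```

```text
tool_pos: [0.5197, 0.2174, 0.0512]
contact_force: [-2.9, -1.6, 2.7]
tool_pos: [0.5197, 0.2174, 0.0511]
contact_force: [-5.4, -2.3, 4.7]
tool_pos: [0.5197, 0.2174, 0.051]
contact_force: [-6.8, -2.7, 6.6]
```

```bash
python3 -m inch '[{"translation":[0,0,-1],"twist":0},{"translation":[0,0,-2],"twist":0},{"translation":[0,-3,0],"twist":0},{"translation":[0,-4,0],"twist":0},{"translation":[0,-4,0],"twist":0},{"translation":[0,-1,0],"twist":-7.1},{"translation":[0,0,0],"twist":-7.1},{"translation":[0,0,0],"twist":-7.1},{"translation":[0,0,0],"twist":-7.1},{"translation":[0,0,0],"twist":-7.1},{"translation":[0,0,0],"twist":-7.1},{"translation":[0,0,0],"twist":-7.1}]'
python3 -m inch '[{"translation":[0,0,0],"twist":-7.1},{"translation":[0,0,0],"twist":-7.1},{"translation":[0,0,0],"twist":-7.1},{"translation":[0,0,0],"twist":-7.1},{"translation":[0,0,0],"twist":-7.1},{"translation":[0,0,0],"twist":-7.1},{"translation":[0,0,0],"twist":-7.1},{"translation":[0,0,0],"twist":0},{"translation":[0,0,0],"twist":0}]' 150
python3 -c "
from h import *
print(manip.state()['joint_pos'])"
```

```text
time_s: 7.07
tool_pos: [0.4947, 0.2105, 0.1716]
ee_rot: [-1.569, -0.002, -0.435]
contact_force: [0.6, -0.0, -0.1]
gripper_width: 0.999
time_s: 7.82
tool_pos: [0.4942, 0.2104, 0.1713]
ee_rot: [-1.57, -0.001, 0.423]
contact_force: [-0.1, -0.0, 0.3]
gripper_width: 0.411
[ 0.28215119  0.5145091  -1.01812177  1.61715833  0.45429559  1.26635123
 -0.39345227]
```

```bash
python3 -m inch '[{"translation":[2.07,0,3.4],"twist":0},{"translation":[2.07,0,3.4],"twist":0},{"translation":[2.07,0,3.4],"twist":0},{"translation":[2.07,0,3.4],"twist":-0.8},{"translation":[0,2,0],"twist":0},{"translation":[0,0,0],"twist":0},{"translation":[0,0,0],"twist":0}]'
python3 - <<'E'
from h import *
s=manip.state();print(mx(s["tool_pos"]),s["joint_pos"])
c=imaging.camera("wrist");cv2.imwrite("pics/w5.png",c["image"][:,:,::-1]);print({k:c[k] for k in c if k!="image"})
E
```

```text
time_s: 8.4
tool_pos: [0.5123, 0.3681, 0.1501]
ee_rot: [-1.572, 0.002, 0.44]
contact_force: [0.4, -0.3, 0.6]
gripper_width: 0.407
[-21.2 151.8 150.1] [-0.1079976   0.70436605 -0.92876774  1.36724609  0.56158422  1.34555386
 -0.60397751]
{'fx': 305.0731860119285, 'fy': 305.0731860119285, 'cx': 323.4718765667271, 'cy': 196.85238944360717, 'origin': array([0.48204314, 0.43373172, 0.29126727]), 'attitude': array([2.85136046e+00, 1.66613650e-03, 4.39883496e-01])}
```

View pics/w5.png

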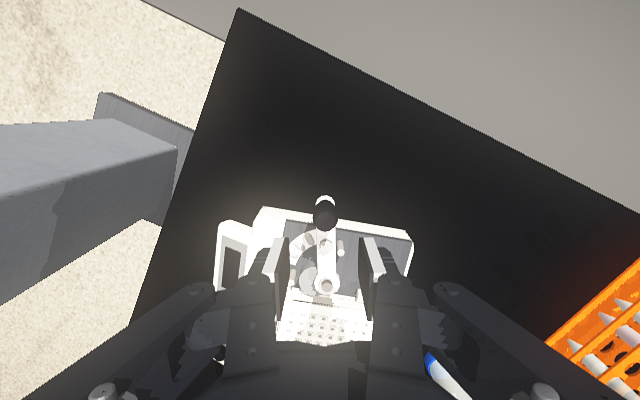

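Run:
```python
from h import *
c=dict(fx=305.0731860119285,fy=305.0731860119285,cx=323.4718765667271,cy=196.85238944360717,origin=np.array([0.48204314,0.43373172,0.29126727]),attitude=np.array([2.85136,.001666,.43988]))
k=onz(c,325,216,.111);p=onz(c,326,287,.086);print(k,p,mx(k),mx(p))
d=R.from_euler('z',.44).as_matrix().T@(k-np.array([.5123,.3681,.15]));print(d)
```

```text
[0.51091476 0.37393551 0.111     ] [0.54045694 0.31338386 0.086     ] [-21.  157.7 111. ] [-8.1 91.6 86. ]
[ 0.00123228  0.00586971 -0.039     ]
```

```bash
python3 -m inch '[{"translation":[0.1,2.5,0.25],"twist":0},{"translation":[0,2.5,0],"twist":0},{"translation":[0,1.6,0],"twist":0},{"translation":[0,0,0],"twist":0},{"translation":[0,0,0],"twist":0}]'
python3 -c "
from h import *
s=manip.state();print(mx(s['tool_pos']),s['joint_pos'])"
```

```text
time_s: 8.87
tool_pos: [0.5135, 0.3693, 0.0856]
ee_rot: [-1.572, 0.0, 0.438]
contact_force: [-0.5, 0.7, 0.2]
gripper_width: 0.409
[-19.7 152.6  85.6] [-0.11750329  0.76275386 -0.89452651  1.44160164  0.6098634   1.22917048
 -0.64355283]
```

```bash
for i in 1 2; do python3 -m inch '[{"translation":[-0.34,0,-0.01],"twist":-3},{"translation":[-0.34,0,-0.01],"twist":-3},{"translation":[-0.34,0,-0.01],"twist":-3},{"translation":[-0.34,0,-0.01],"twist":-3},{"translation":[-0.34,0,-0.01],"twist":-3},{"translation":[-0.34,0,-0.01],"twist":-3}]'
python3 -c "
from h import *
s=manip.state();p=mx(s['tool_pos'])-[-8,87.6,0];print(p,np.hypot(p[0],p[1]),np.degrees(np.arctan2(p[1],p[0])),np.degrees(s['ee_rot'][2]))"; done
```

```text
time_s: 9.37
tool_pos: [0.5001, 0.3615, 0.0885]
ee_rot: [-1.572, -0.012, 0.755]
contact_force: [7.1, 5.3, -2.0]
gripper_width: 0.412
[-26.6  61.   88.5] 66.54742669705568 113.5603585837638 43.23197941502786
time_s: 9.87
tool_pos: [0.4868, 0.3458, 0.0886]
ee_rot: [-1.574, -0.01, 1.069]
contact_force: [3.5, 2.3, -1.8]
gripper_width: 0.413
[-43.6  49.2  88.6] 65.73887738621646 131.5466837494689 61.252052997400085
```

```bash
for i in 1 2; do python3 -m inch '[{"translation":[-0.34,0,-0.01],"twist":-2.6},{"translation":[-0.34,0,-0.01],"twist":-2.6},{"translation":[-0.34,0,-0.01],"twist":-2.6},{"translation":[-0.34,0,-0.01],"twist":-2.6},{"translation":[-0.34,0,-0.01],"twist":-2.6},{"translation":[-0.34,0,-0.01],"twist":-2.6}]'
python3 -c "
from h import *
s=manip.state();p=mx(s['tool_pos'])-[-8,87.6,0];print(p,np.hypot(p[0],p[1]),np.degrees(np.arctan2(p[1],p[0])),np.degrees(s['ee_rot'][2]))"; done
```

```text
time_s: 10.37
tool_pos: [0.4789, 0.3274, 0.0887]
ee_rot: [-1.575, -0.009, 1.342]
contact_force: [-0.2, 1.9, 0.2]
gripper_width: 0.414
[-55.9  33.5  88.7] 65.16947138039406 149.06639913856998 76.87470170916569
time_s: 10.87
tool_pos: [0.4764, 0.3061, 0.0885]
ee_rot: [-1.576, -0.005, 1.614]
contact_force: [-0.3, -0.3, -0.0]
gripper_width: 0.415
[-63.8  13.5  88.5] 65.21265214665019 168.05251674540153 92.48131368283488
```

```bash
for i in 1 2 3; do python3 -m inch '[{"translation":[-0.2,0,0],"twist":-1},{"translation":[-0.2,0,0],"twist":-1},{"translation":[0,0,0],"twist":0},{"translation":[0,0,0],"twist":0}]'|grep force
python3 -c "
from h import *
s=manip.state();p=mx(s['tool_pos'])-[-8,87.6,0];print(p,np.hypot(p[0],p[1]),np.degrees(np.arctan2(p[1],p[0])),np.degrees(s['ee_rot'][2]))"; done
```

```text
contact_force: [0.0, 0.1, 0.6]
[-66.7   7.9  85.9] 67.1662117437034 173.2453113256443 94.3672902541454
contact_force: [0.2, 5.1, -0.3]
[-67.4   5.9  85.7] 67.6577416117328 174.99724634240485 96.50288572454957
contact_force: [3.6, 11.8, -7.3]
[-66.8   5.5  85.8] 67.02603971591937 175.29315004338267 98.6015679232232
```

```bash
python3 -m inch '[{"translation":[-0.15,0,0],"twist":0},{"translation":[-0.15,0,0],"twist":0},{"translation":[0,0,0],"twist":0},{"translation":[0,0,0],"twist":0}]'
python3 - <<'E'
from h import *
s=manip.state();p=mx(s['tool_pos'])-[-8,87.6,0];print(p,np.hypot(p[0],p[1]),np.degrees(np.arctan2(p[1],p[0])),np.degrees(s['ee_rot'][2]))
c=imaging.camera("wrist");cv2.imwrite("pics/w6.png",c["image"][:,:,::-1]);print({k:c[k] for k in c if k!="image"})
E
```

```text
time_s: 12.2
tool_pos: [0.4757, 0.2975, 0.0858]
ee_rot: [-1.575, -0.016, 1.722]
contact_force: [4.6, 17.3, -11.3]
gripper_width: 0.414
[-66.8   5.4  85.8] 67.01790805448944 175.37835499380694 98.69099658020258
{'fx': 305.0731860119285, 'fy': 305.0731860119285, 'cx': 323.4718765667271, 'cy': 196.85238944360717, 'origin': array([0.40436446, 0.28407078, 0.22671126]), 'attitude': array([ 2.84861387, -0.01557078,  1.72248817])}
```

View pics/w6.png

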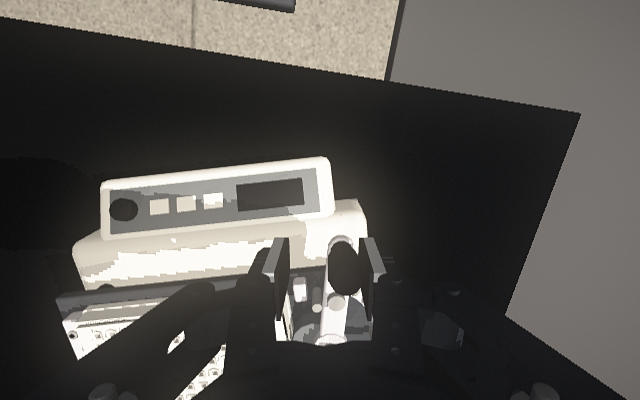

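```bash
python3 -m inch '[{"translation":[0.5,0,0],"twist":0},{"translation":[0.6,0,0],"twist":0},{"translation":[0,0,0],"twist":0},{"translation":[0,-2,0],"twist":0},{"translation":[0,-3,0],"twist":0},{"translation":[0,-4,0],"twist":0},{"translation":[0,-4,0],"twist":0},{"translation":[0,-4,0],"twist":0},{"translation":[0,-4,0],"twist":0},{"translation":[0,0,0],"twist":7},{"translation":[0,0,0],"twist":7},{"translation":[0,0,0],"twist":7}]'
python3 -m inch '[{"translation":[0,0,0],"twist":7},{"translation":[0,0,0],"twist":7},{"translation":[0,0,0],"twist":7},{"translation":[0,0,0],"twist":7},{"translation":[0,0,0],"twist":7},{"translation":[0,0,0],"twist":7},{"translation":[0,0,0],"twist":7},{"translation":[0,0,0],"twist":7},{"translation":[0,0,0],"twist":7},{"translation":[0,0,0],"twist":7},{"translation":[0,0,0],"twist":7},{"translation":[0,0,0],"twist":7}]'
python3 -m inch '[{"translation":[0,0,0],"twist":7},{"translation":[0,0,0],"twist":7},{"translation":[0,0,0],"twist":7},{"translation":[0,0,0],"twist":7},{"translation":[0,0,0],"twist":7},{"translation":[0,0,0],"twist":7},{"translation":[0,0,0],"twist":7},{"translation":[0,0,0],"twist":7},{"translation":[0,0,0],"twist":7},{"translation":[0,0,0],"twist":6},{"translation":[0,0,0],"twist":0},{"translation":[0,0,0],"twist":0}]'
```

```text
time_s: 13.25
tool_pos: [0.4742, 0.299, 0.296]
ee_rot: [-1.572, 0.002, 1.345]
contact_force: [0.7, 0.1, -0.7]
gripper_width: 0.411
time_s: 14.25
tool_pos: [0.4738, 0.2985, 0.2949]
ee_rot: [-1.574, 0.001, -0.121]
contact_force: [-0.5, -0.4, 0.1]
gripper_width: 0.41
time_s: 15.25
tool_pos: [0.4739, 0.2991, 0.2951]
ee_rot: [-1.572, -0.002, -1.316]
contact_force: [-0.2, -0.4, -0.7]
gripper_width: 0.41
```

```bash
python3 -m inch '[{"translation":[3,1.5,1],"twist":0},{"translation":[3,1.5,1],"twist":0},{"translation":[0,0,0],"twist":0},{"translation":[0,0,0],"twist":0}]'
python3 - <<'E'
from h import *
c=imaging.camera("wrist");cv2.imwrite("pics/w7.png",cv2.resize(c["image"][0:230,110:460,::-1],None,fx=2.25,fy=2.25,interpolation=cv2.INTER_CUBIC));print({k:c[k] for k in c if k!="image"})
E
```

```text
time_s: 15.58
tool_pos: [0.5095, 0.2429, 0.2635]
ee_rot: [-1.575, -0.003, -1.323]
contact_force: [-0.2, -0.2, 0.0]
gripper_width: 0.409
{'fx': 305.0731860119285, 'fy': 305.0731860119285, 'cx': 323.4718765667271, 'cy': 196.85238944360717, 'origin': array([0.58032001, 0.26107892, 0.40448023]), 'attitude': array([ 2.850059  , -0.00338346, -1.32264566])}
```

View pics/w7.png

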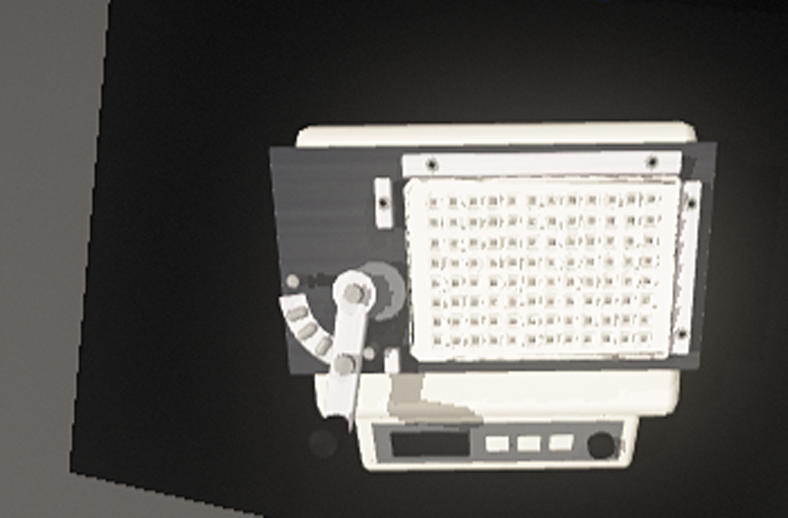

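Run:
```python
from h import *
c=dict(fx=305.0731860119285,fy=305.0731860119285,cx=323.4718765667271,cy=196.85238944360717,origin=np.array([0.58032001,0.26107892,0.40448023]),attitude=np.array([2.850059,-.00338346,-1.32264566]))
g=lambda u,v,z:mx(onz(c,110+u/2.25,v/2.25,z))
p=g(353,293,.086);k=g(322,443,.111);q=g(345,364,.086)
print(p,k,q,[np.degrees(np.arctan2(*(a-p)[1::-1])) for a in(k,q)],np.hypot(*(k-p)[:2]))
for n,a in dict(stopL=(405,176,.07),stopR=(681,177,.07),RL=(412,179,.075),RR=(678,183,.075),FL=(412,357,.068),FR=(667,359,.068),dFL=(290,372,.06),dFR=(698,369,.06)).items(): print(n,g(*a))
b=imaging.camera("side");s=imaging.camera("scene")
x=cv2.resize(b["image"][125:215,260:420],(800,450),interpolation=cv2.INTER_CUBIC)[:,:,::-1]
cv2.imwrite("pics/side1.png",x)
a=cv2.imread("pics/side0.png")[150:300,230:300].astype(int);d=np.abs(a-b["image"][150:300,230:300,::-1]).max(2);print("bystander diff",d.max(),(d>30).sum())
a=cv2.imread("pics/side0.png")[150:175,360:385].astype(int);d=np.abs(a-b["image"][150:175,360:385,::-1]).max(2);print("tube diff",d.max(),(d>30).sum())
```

```text
[-6.8 87.9 86. ] [-70.2 101.6 111. ] [-39.2  93.8  86. ] [np.float64(167.806531652911), np.float64(169.67959248340554)] 64.86331783065063
stopL [43.9 63.6 70. ]
stopR [ 41.8 -62.3  70. ]
RL [42.2 60.  75. ]
RR [ 38.9 -59.7  75. ]
FL [-39.4  64.1  68. ]
FR [-42.2 -61.8  68. ]
dFL [-47.5 127.1  60. ]
dFR [-48.9 -80.1  60. ]
bystander diff 193 112
tube diff 4 0
```

View pics/side1.png

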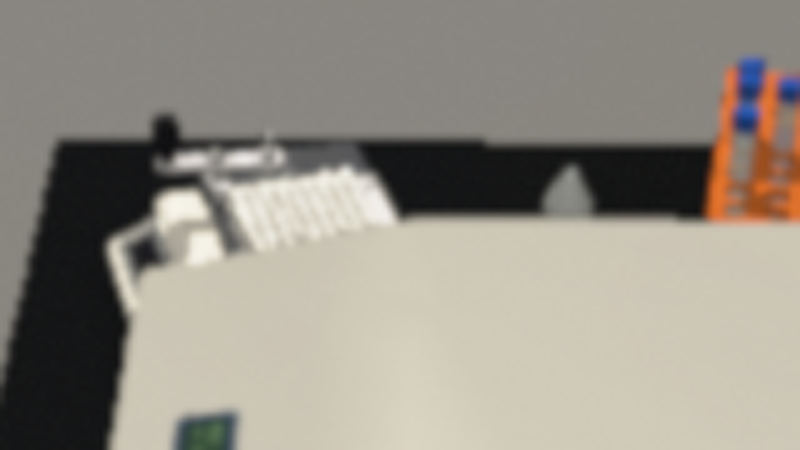

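```bash
python3 -m inch '[{"translation":[0.5,2,2],"twist":0},{"translation":[0.5,2,2],"twist":0},{"translation":[0,2,1],"twist":-0.8},{"translation":[0,0,0],"twist":0},{"translation":[0,0,0],"twist":0}]'
python3 - <<'E'
from h import *
np.save
c=imaging.camera("wrist");cv2.imwrite("pics/w8.png",c["image"][:,:,::-1])
import pickle;pickle.dump(c,open("w8.pkl","wb"))
g=cv2.cvtColor(c["image"],cv2.COLOR_RGB2GRAY)
p=lambda x,y,z:proj(c,O+M@np.array([x,y,z])/1000)
for y in (55,40,20,0,-20,-40,-55):
    a=p(30,y,75);b=p(54,y,70);print(y,a.round(1),b.round(1)); n=int(a[1]-b[1])+4
    print([int(g[r,int(round(a[0]+(b[0]-a[0])*(a[1]-r)/(a[1]-b[1])))]) for r in range(int(a[1]),int(a[1])-n,-1)])
E
```

```text
time_s: 16.15
tool_pos: [0.5581, 0.2508, 0.2045]
ee_rot: [-1.574, 0.001, -1.302]
contact_force: [-0.3, -0.3, -0.0]
gripper_width: 0.412
55 [291.2 147.7] [291.1 119.4]
[247, 247, 246, 246, 247, 247, 246, 246, 246, 246, 247, 247, 244, 234, 220, 133, 161, 236, 245, 244, 243, 243, 244, 244, 241, 239, 238, 206, 100, 97, 99, 99]
40 [308.2 147.8] [308.2 119.5]
[242, 240, 247, 246, 245, 247, 248, 247, 247, 247, 248, 245, 228, 222, 220, 152, 184, 234, 246, 242, 242, 243, 243, 242, 240, 239, 238, 199, 100, 99, 101, 101]
20 [330.8 147.9] [331.1 119.7]
[248, 250, 242, 195, 194, 226, 249, 247, 247, 246, 247, 243, 240, 245, 196, 154, 191, 238, 244, 242, 243, 243, 242, 242, 240, 238, 234, 192, 103, 101, 103, 101]
0 [353.5 148.1] [353.9 119.8]
[247, 242, 245, 233, 232, 232, 231, 238, 248, 248, 248, 242, 212, 236, 245, 169, 145, 197, 240, 244, 242, 242, 242, 241, 241, 240, 238, 222, 161, 98, 103, 102]
-20 [376.1 148.2] [376.7 120. ]
[241, 205, 150, 177, 189, 211, 231, 249, 248, 247, 249, 231, 177, 252, 241, 145, 171, 231, 241, 242, 241, 240, 240, 241, 241, 240, 239, 216, 144, 96, 101, 102]
-40 [398.7 148.4] [399.5 120.1]
[241, 203, 188, 194, 217, 237, 231, 244, 247, 249, 243, 168, 150, 222, 217, 147, 174, 232, 242, 241, 240, 238, 238, 240, 240, 240, 239, 204, 109, 96, 96, 97]
-55 [415.7 148.5] [416.6 120.2]
[246, 246, 246, 246, 246, 246, 246, 246, 246, 249, 235, 93, 197, 246, 204, 146, 185, 236, 241, 240, 239, 236, 236, 239, 239, 239, 238, 200, 96, 91, 93, 93]
```

```bash
python3 -c "
from bench import job,manip
print(manip.state()['contact_force']);print(job.hand_in())"
```

```text
[ 0.01414662  0.99844381 -0.40685434]
the job is handed in; nothing more can be done
None
```

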